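# Rack a colour sample panel on edge, home against the stop pin

## Robot

A 6-joint arm with a two-finger parallel gripper is mounted at the origin on a cart in front of the work surface, level with it; the furniture and walls round the work are solid. World frame = base frame: x ahead of the robot, y to its left, z up, the work surface at z = 0. Lengths are in m, angles in rad, forces in N, time in s.
With the tool pointing down it reaches from about 0.35 to 0.775 m from the base axis. Payload 7.3 kg.
Tool frame: the origin (TCP) lies midway between the tips of the shut fingers; the grasp point (between the pads) lies 19 mm behind it; z points along the fingers, y is the line along which they close (so a half turn about z gives the same grasp; the last joint's range is limited). The gripper opens to 92 mm and grips with 3 to 60 N. Pads are 19 mm wide; open, the fingers measure 130 mm over their backs; the gripper's body (75 mm by 190 mm) begins 47 mm behind the grasp point.
Start: joints at [1.175, 0.342, 1.524, -0, 1.275, -0.146], TCP at [0.13, 0.509, 0.227] pointing down, gripper open.
Joint ranges: [-2.53, 2.53], [-0.77, 2.02], [0.04, 2.7], [-1, 4.14], [0.28, 2.66], [-3.11, 3.11]. Speed limits (rad/s): [2.57, 2.57, 3.14, 3.14, 3.14, 3.14].

## Interface

Orientations are given as [roll, pitch, yaw] about the fixed x, y, z axes, in that order (R = Rz(yaw) Ry(pitch) Rx(roll)).
In Python, from cell import robot, read_camera, camera_params, nets gives the robot as it stands. The module is installed in compiled form; this text tells all that it offers.
- The arm moves only by the tool step_arm, never from a script. Its argument "steps" is a list of rows, each an object of numbers: "x", "y", "z": the shift along the tool's x, y, z as a fraction of full scale; "rx", "ry", "rz": the turn, a rotation vector about the tool's x, y, z as a fraction of full scale; "claw": the opening, from -1 (shut) to 1 (fully open). In form: [{"x": .., "y": .., "z": .., "rx": .., "ry": .., "rz": .., "claw": ..}, ...]. A call has 1 to 12 rows; each row is the pose to reach, as a shift and turn from the pose commanded when the call began, along the tool's axes at that moment; what a row does not reach only later rows make up. Full scale, the value 1, is 750 mm for a shift and pi/4 rad for a turn. A row lasts 1/12 s, in which the tool goes at most 41.7 mm and 7.16 degrees, less where a joint would pass 70% of its speed; a pose out of reach is approached as far as the arm can. A call with a number of a shift or a turn outside -1 to 1 is refused whole. A call with a gripper value outside its range is refused whole. The fingers move at their own pace and stop on an object; "squeeze" is the grip in N (left out, the last holds). Time passes only in rows, so rows that repeat a pose let the fingers close. It gives the time, the measured TCP pose, the force, the opening and the grip force at its end, in the units of the state.
- robot.observe(): the state, without advancing time (a new reading comes with each control period).
- read_camera(name): name is "scene" or "top" or "wrist"; returns (picture, depth): 384x512x3 uint8, blue, green, red; 384x512 float32, m along the optical axis (not along the pixel's ray), 0 where there is no reading.
- camera_params(name): a dict with "fx", "fy", "cx", "cy" (pixels), "R" (3x3) and "t" (3): a world point X has camera coordinates R X + t; the wrist camera has in their place "hand_eye" (4x4, takes a point from camera to tool coordinates, whose origin is the TCP and whose axes are the flange's). Camera axes: x right, y down, z forward; pixel columns grow to the right and rows downward; lengths in m; the calibration is good to about 2 mm. A picture is of the moment at which its call begins: read the wrist's pose just before it. camera_params takes no time and is no camera call.
- robot.hand_in(): hands the job in; it is judged then, once.
Trained networks look in the newest picture that a camera, given by its name, has taken for a name from the list of things; names that differ only in an ending like _2 or _b are one class to them, and where a whole thing is asked for, a point or a joint stands for the part that bears it (a point fixed in the world has none). Each returns a list of dicts, best first, with "conf" (0 to 1); they miss things now and then, are a little off and sometimes report something else, mostly with a low value. They report only what shows in the picture. A call takes as long as a camera call.
- nets.masks_of(camera, query): "region" (384x512 bool, what is visible of it) and "box" ([left, top, right, bottom] in pixels, round what is visible of it).
- nets.landmark_of(camera, query): "pixel" ([row, column] in pixels: a listed point, or the origin of a listed thing).
The state is a dict: "time": time; "qpos": joint angles; "qvel": joint speeds; "joint_efforts": joint torques, N m; "tool_pos": TCP position; "tool_rot": TCP orientation; "contact_force": force on the tool from outside, world axes, zero at the start; "torque": the same for the moment, N m; "opening": finger opening in m; "grip_force": force on a finger pad.
Only numpy, scipy, OpenCV 4.12 (cv2) and the standard library are available. Lean on these libraries where they do the work, as an engineer would, in place of code of your own. Each camera call takes 0.05 s, during which the arm holds its last target. There are 200 camera calls.

## Task

Take the blue sample panel off the easel and stand it on edge, bare metal strip uppermost, on the floor of the rack's middle slot, clear of the stop's orange pin. Then, holding it, slide it along the slot towards the stop until it has pushed the pin fully in; feel for it, for the stop is only clamped and must not be shoved out of its place. Leave the panel standing there and do not disturb the red and yellow panels or the roll of tape.

Things in the scene. Friction and masses are not known exactly. Their poses are not given: they have to be found in the camera images.
- panel: Blue flat panel, 100 mm long (y), 90 tall (z, up when it stands), 8 thick (x), 0.1-0.2 kg; faces alike; bare metal strip, 24 mm, along its top. Origin: middle of its bottom edge. Starts on the easel, leaning 35 degrees, top to the left and somewhat to the robot. Its upper 35 mm stand free: pinch it there through its thickness, tool tilted into its plane, fingers 20 mm over the edge.
- easel: Fixed plywood easel, base 120 (x) x 110 (y) x 8 mm; origin: centre of the underside (base from x -55 to +65 mm); its y runs along the panel's length, the top leans to its -x. A sloping board 90 mm wide carries the panel's lower 52 mm from below; a ledge with a lip 4 mm high holds its bottom edge, about 33 mm above the worktop.
- rack: Fixed drying rack, wooden base 160 (x) x 190 (y) x 12 mm; origin: centre of the underside, z up. Three slots along its y, at x = -55, 0, +55 mm, 11 mm wide, ends open. Slot floor at z = 12 mm; metal rails rise to 30 mm, then flare out as a lead-in to 38 mm (mouth about 20 mm wide). The middle slot is free but for a stop block clamped over its -y part.
- slot (a point): Lowering point for the panel: middle slot's floor (z = 12 mm) at y = +45 mm in the rack's frame; axes as the rack's. A panel whose origin stands here always clears the stop's pin, wherever that is; from here it slides towards -y to the pin.
- pin (a joint): How far the stop's orange pin is pushed in, m: 0 = out (start), 0.008 = fully in. About 1.5 N of friction, no spring: it stays. The pin (9 mm thick, axis 58 mm above the rack's underside) points to the rack's +y. Its tip starts between y = -60 and -20 mm in the rack's frame: this differs each time and is not reported, so find it by touch.
- stop (a joint): How far the black stop block (26 x 26 mm, top 86 mm above the rack's underside with its clamp screw) has been shoved along the slot, towards -y, from where it was clamped, m; 0 at the start wherever it is. It slips only at more than about 14 N.
- panel_red: Red panel, same shape and axes as the blue one, origin in the middle of its bottom edge, standing loose in the slot at x = -55 mm of the rack. Leave it alone.
- panel_yellow: Yellow panel, same shape and axes as the blue one, origin in the middle of its bottom edge, standing loose in the slot at x = +55 mm of the rack. Leave it alone.
- tape: Roll of beige masking tape lying flat on the worktop left of the easel, 103 mm across, 27 mm high; origin: centre of its underside. Leave it alone.

How it is judged:
On the way, in this order (a step that is already met when the one before it is completed fails the run):
1. the blue panel stands on edge on the floor of the middle slot, the pin still fully out (x of panel in the frame of rack between -0.006 and 0.006 m and z of panel in the frame of rack between 0.008 and 0.016 m and y of panel in the frame of rack below 0.06 m and angle between panel's own z axis and vertical below 0.2 rad and angle between the y axis of panel and the y axis of rack, either way round below 0.1 rad and value of joint pin below 0.001 m), for 0.1 s.
2. the panel, in the slot and touched by the fingers, begins to push the pin (x of panel in the frame of rack between -0.006 and 0.006 m and z of panel in the frame of rack between 0.008 and 0.016 m and y of panel in the frame of rack below 0.06 m and angle between panel's own z axis and vertical below 0.2 rad and angle between the y axis of panel and the y axis of rack, either way round below 0.1 rad and contact force between the fingers and panel above 0.3 N and value of joint pin above 0.0015 m).
3. the panel, in the slot and touched by the fingers, has pushed the pin in (x of panel in the frame of rack between -0.006 and 0.006 m and z of panel in the frame of rack between 0.008 and 0.016 m and y of panel in the frame of rack below 0.06 m and angle between panel's own z axis and vertical below 0.2 rad and angle between the y axis of panel and the y axis of rack, either way round below 0.1 rad and contact force between the fingers and panel above 0.3 N and value of joint pin above 0.0065 m).
At the end, for the whole second after the job is handed in: Blue panel at rest, strip up, on the middle slot's floor: centred within 6 mm, height 12 +-4 mm, y below 60 mm in the rack frame, along the slot within 0.1 rad, upright within 0.2 rad. Pin in 6.5 mm or more; stop shoved under 3 mm; red, yellow panels moved under 8 mm, tape 20 mm (x of panel in the frame of rack between -0.006 and 0.006 m and z of panel in the frame of rack between 0.008 and 0.016 m and y of panel in the frame of rack below 0.06 m and angle between panel's own z axis and vertical below 0.2 rad and angle between the y axis of panel and the y axis of rack, either way round below 0.1 rad and value of joint pin above 0.0065 m and value of joint stop below 0.003 m and linear speed of panel below 0.01 m/s and distance of each of panel_red, panel_yellow from where it was at the start of the episode below 0.008 m and distance of tape from where it was at the start of the episode below 0.02 m); the robot touches nothing.
It fails at once if the stop is shoved along the slot by 3 mm or more (value of joint stop above 0.003 m).
It fails at once if the red or the yellow panel is moved by more than 8 mm (distance of any of panel_red, panel_yellow from where it was at the start of the episode above 0.008 m).
It fails at once if the tape is moved by more than 20 mm (distance of tape from where it was at the start of the episode above 0.02 m).
It also fails if it takes over 48 s, if anything falls off the work surface, if the arm or the gripper's body presses on something with over 40 N, if the wrist force passes 120 N, or if a joint passes its speed limit or range.

## Working session

There is one attempt and no reset: what is moved stays moved. The work goes in short steps, Python scripts to look and compute and a tool call to move; the robot and the scene stay as the last step left them, time stands still between calls to the robot, and variables do not carry over. Pictures are saved under pics/ and viewed, at most 10 in all, crops included, and the job is handed in when it is done.

Besides the shell and the picture viewer there is one more tool, called after "Emit:" as name(argument=value, ...), one argument or row to a line, values as JSON. step_arm: Moves the arm, as the interface text tells. Its arguments: {"type":"object","properties":{"steps":{"type":"array","items":{"type":"object","properties":{"x":{"type":"number","minimum":-1,"maximum":1},"y":{"type":"number","minimum":-1,"maximum":1},"z":{"type":"number","minimum":-1,"maximum":1},"rx":{"type":"number","minimum":-1,"maximum":1},"ry":{"type":"number","minimum":-1,"maximum":1},"rz":{"type":"number","minimum":-1,"maximum":1},"claw":{"type":"number"}}}},"squeeze":{"type":"number"}},"required":["steps"]}

```bash
mkdir -p pics; cat > h.py <<'E'
import numpy as np, cv2
from scipy.spatial.transform import Rotation as Ro
from cell import robot, read_camera, camera_params, nets
def cloud(name,d):
    p=camera_params(name); v,u=np.mgrid[0:384,0:512]
    c=np.stack([(u-p['cx'])/p['fx']*d,(v-p['cy'])/p['fy']*d,d],-1)
    if 'R' in p: R=np.array(p['R']);t=np.array(p['t']); return (c-t)@R
    H=np.array(p['hand_eye']); c=c@H[:3,:3].T+H[:3,3]
    s=robot.observe(); return c@Ro.from_euler('xyz',s['tool_rot']).as_matrix().T+np.array(s['tool_pos'])
E
python3 - <<'E'
from h import *
s=robot.observe(); print(s['time'],s['tool_pos'],s['tool_rot'],s['contact_force'])
ims=[]
for n in ['scene','top']:
    im,d=read_camera(n); np.savez(f'{n}.npz',im=im,d=d); ims.append(im)
    X=cloud(n,d)
    for q in ['panel','easel','rack','stop','tape','panel_red','panel_yellow']:
        for r in nets.masks_of(n,q)[:1]:
            m=r['region']&(d>0); P=X[m]
            if len(P): print(n,q,round(r['conf'],2),r['box'],P.min(0).round(3),np.median(P,0).round(3),P.max(0).round(3))
    for q in ['slot','rack','easel','panel']:
        for r in nets.landmark_of(n,q)[:1]:
            a,b=map(int,r['pixel']); print(n,q,r['conf'],r['pixel'],X[a,b].round(3))
cv2.imwrite('pics/a.png',ims[0]); cv2.imwrite('pics/b.png',ims[1])
E
```

```text
0.0 [0.12959886 0.50834257 0.22606618] [-3.14011892e+00 -2.22172840e-04  2.89178507e+00] [ 0.38343453 -0.05397147  0.90505174]
scene panel 0.57 [230.6, 179.1, 259.0, 222.3] [ 0.396  0.096 -0.004] [0.446 0.138 0.07 ] [0.706 0.317 0.109]
scene easel 0.97 [224.5, 200.5, 266.8, 233.9] [ 0.057 -0.082 -0.018] [0.423 0.119 0.007] [0.539 0.23  0.254]
scene rack 0.63 [299.3, 212.8, 394.0, 267.2] [ 0.412 -0.246 -0.004] [ 0.433 -0.16   0.021] [ 0.639 -0.03   0.095]
scene stop 0.48 [369.5, 219.8, 387.6, 238.7] [ 0.48  -0.243 -0.002] [ 0.487 -0.23   0.063] [ 0.651 -0.198  0.087]
scene tape 0.41 [128.0, 187.7, 140.3, 198.7] [-0.01   0.059  0.023] [0.383 0.508 0.025] [0.414 0.52  0.293]
scene panel_red 0.66 [329.0, 210.7, 368.8, 247.7] [ 0.432 -0.215  0.033] [ 0.438 -0.167  0.07 ] [ 0.448 -0.114  0.102]
scene panel_yellow 0.65 [224.6, 203.2, 268.3, 233.7] [ 0.387  0.075 -0.018] [0.424 0.119 0.007] [0.532 0.23  0.066]
scene slot 0.79 [231.3, 337.3] [ 0.435 -0.14   0.058]
scene rack 0.65 [243.6, 347.2] [ 0.431 -0.17   0.035]
scene panel 0.72 [210.4, 255.4] [0.452 0.105 0.041]
top panel 0.73 [234.9, 179.8, 262.9, 214.9] [0.4   0.106 0.034] [0.45  0.142 0.078] [0.502 0.175 0.111]
top easel 0.78 [220.5, 182.4, 266.8, 230.8] [ 0.377  0.077 -0.001] [0.432 0.169 0.007] [0.51  0.216 0.103]
top stop 0.62 [374.7, 171.9, 390.9, 192.1] [ 0.482 -0.261 -0.003] [ 0.494 -0.222  0.072] [ 0.518 -0.202  0.088]
top tape 0.8 [108.0, 202.5, 147.1, 244.3] [ 0.34   0.418 -0.004] [0.39  0.465 0.025] [0.442 0.519 0.032]
top panel_red 0.61 [339.3, 196.6, 383.1, 207.5] [ 0.433 -0.22   0.008] [ 0.438 -0.163  0.095] [ 0.459 -0.114  0.106]
top panel_yellow 0.6 [341.7, 155.5, 386.5, 168.6] [ 0.543 -0.222 -0.005] [ 0.548 -0.168  0.078] [ 0.58  -0.12   0.109]
top slot 0.58 [183.4, 334.5] [ 0.499 -0.106  0.009]
top rack 0.67 [184.9, 347.0] [ 0.496 -0.142  0.012]
top easel 0.64 [205.6, 245.6] [0.43  0.147 0.093]
top panel 0.83 [193.5, 257.4] [0.469 0.114 0.037]
```

View pics/a.png

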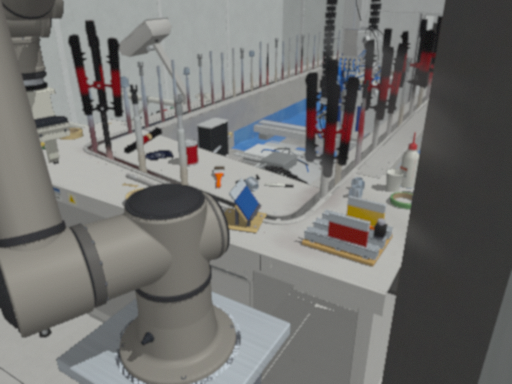

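View pics/b.png

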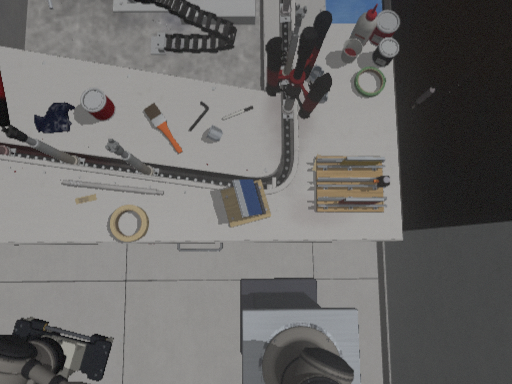

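The scene picture shows the blue panel on the easel at about (245,200) and the rack at (345,235). In the top picture the easel is at (245,200), the rack at (350,183), the stop at about (382,181) and the tape at (128,223). Next I'll fit the panel's plane and the rack's axis.

```bash
python3 - <<'E'
from h import *
print(np.array(camera_params('wrist')['hand_eye']).round(3),camera_params('wrist')['fx'],camera_params('top')['fx'])
z=np.load('top.npz'); im,d=z['im'],z['d']; X=cloud('top',d)
hsv=cv2.cvtColor(im,cv2.COLOR_BGR2HSV)
m=np.zeros(d.shape,bool); m[172:218,228:268]=True
b=m&(hsv[...,0]>95)&(hsv[...,0]<125)&(hsv[...,1]>80)
for mm in [b, m&(X[...,2]>.025)]:
    P=X[mm]; P=P[(P[:,2]>.03)&(P[:,2]<.13)]
    c=np.median(P,0)
    for k in range(5):
        U,S,V=np.linalg.svd(P-P.mean(0)); n=V[2]*np.sign(V[2,2]); r=(P-P.mean(0))@n; P=P[abs(r)<max(.004,1.5*r.std())]
    print(len(P),P.mean(0).round(3),n.round(3),'lean deg',90-np.degrees(np.arccos(n[2])),r.std())
E
```

```text
[[-0.001 -0.957 -0.289  0.077]
 [ 1.    -0.001 -0.     0.   ]
 [ 0.    -0.289  0.957 -0.159]
 [ 0.     0.     0.     1.   ]] 292.72435543128887 411.816020462139
457 [0.455 0.132 0.061] [ 0.213 -0.792  0.573] lean deg 34.93958110780115 0.0011042442827572253
762 [0.452 0.14  0.073] [ 0.209 -0.783  0.585] lean deg 35.83596402467156 0.0012614026580763796
```

```bash
cat >> h.py <<'E'
def plan(pos,R,base=None):
    "fractions from the current pose to pos,R"
    s=robot.observe(); p0=np.array(s['tool_pos']); R0=Ro.from_euler('xyz',s['tool_rot'])
    dp=R0.inv().apply(np.array(pos)-p0)/.75; rv=(R0.inv()*R).as_rotvec()/(np.pi/4)
    print('shift',dp.round(4),'turn',rv.round(4),'rows',max(np.linalg.norm(dp)*750/41.7,np.linalg.norm(rv)*45/7.16).round(1))
def frame(y,z):
    y=np.array(y);z=np.array(z);z=z/np.linalg.norm(z);y=y-z*(y@z);y/=np.linalg.norm(y)
    return Ro.from_matrix(np.c_[np.cross(y,z),y,z])
E
python3 - <<'E'
from h import *
for n in ['top','scene']:
    z=np.load(n+'.npz');X=cloud(n,z['d']).reshape(-1,3)[z['d'].ravel()>0]
    P=X[(X[:,2]>.12)&(X[:,0]>.3)&(X[:,0]<.85)&(abs(X[:,1])<.5)]
    H={}
    for p in P: 
        k=tuple((p[:2]//.05*.05).round(2)); a=H.setdefault(k,[]); a.append(p[2])
    for k in sorted(H):
        if len(H[k])>2: print(n,k,len(H[k]),round(min(H[k]),2),round(max(H[k]),2))
R=frame([1,0,0],[0,0,-1])
# camera view over easel: camera 77mm along tool x; tool down with yaw 2.89 first
plan([.43,.19,.27],Ro.from_euler('xyz',[np.pi,0,2.36]))
E
```

```text
top (np.float64(0.35), np.float64(-0.5)) 36 0.12 0.24
top (np.float64(0.35), np.float64(-0.45)) 90 0.12 0.31
top (np.float64(0.35), np.float64(-0.4)) 150 0.13 0.4
top (np.float64(0.35), np.float64(-0.35)) 1044 0.12 0.47
top (np.float64(0.4), np.float64(-0.35)) 2156 0.12 0.48
top (np.float64(0.45), np.float64(-0.35)) 2197 0.12 0.48
top (np.float64(0.5), np.float64(-0.35)) 2212 0.12 0.49
top (np.float64(0.5), np.float64(0.4)) 357 0.12 0.31
top (np.float64(0.55), np.float64(-0.35)) 2233 0.12 0.5
top (np.float64(0.55), np.float64(0.4)) 15 0.19 0.31
top (np.float64(0.6), np.float64(-0.35)) 2270 0.12 0.51
top (np.float64(0.6), np.float64(-0.05)) 145 0.26 0.36
top (np.float64(0.65), np.float64(-0.35)) 1089 0.12 0.52
top (np.float64(0.65), np.float64(-0.3)) 1911 0.12 0.54
top (np.float64(0.65), np.float64(-0.05)) 454 0.12 0.37
top (np.float64(0.65), np.float64(0.0)) 140 0.12 0.35
top (np.float64(0.7), np.float64(-0.3)) 2376 0.12 0.54
top (np.float64(0.7), np.float64(0.0)) 1039 0.12 0.42
top (np.float64(0.7), np.float64(0.05)) 861 0.12 0.38
top (np.float64(0.7), np.float64(0.1)) 13 0.34 0.36

[... 500 characters left out ...]
12 0.58
scene (np.float64(0.5), np.float64(0.4)) 401 0.12 0.31
scene (np.float64(0.55), np.float64(0.4)) 7 0.19 0.31
scene (np.float64(0.6), np.float64(-0.05)) 219 0.2 0.36
scene (np.float64(0.65), np.float64(-0.05)) 723 0.12 0.36
scene (np.float64(0.65), np.float64(0.0)) 20 0.12 0.33
scene (np.float64(0.7), np.float64(0.0)) 402 0.12 0.42
scene (np.float64(0.7), np.float64(0.05)) 950 0.12 0.38
scene (np.float64(0.75), np.float64(-0.05)) 919 0.12 0.36
scene (np.float64(0.75), np.float64(0.0)) 6 0.12 0.18
scene (np.float64(0.8), np.float64(-0.05)) 13 0.25 0.36
scene (np.float64(0.8), np.float64(0.0)) 120 0.12 0.3
shift [-0.493  -0.3128 -0.0577] turn [ 1.000e-04 -0.000e+00  6.771e-01] rows 10.6
```

Emit:
step_arm(
  steps=[
    {"x":-0.493,"y":-0.313,"z":-0.058,"rz":0.677},
    {"x":-0.493,"y":-0.313,"z":-0.058,"rz":0.677},
    {"x":-0.493,"y":-0.313,"z":-0.058,"rz":0.677},
    {"x":-0.493,"y":-0.313,"z":-0.058,"rz":0.677},
    {"x":-0.493,"y":-0.313,"z":-0.058,"rz":0.677},
    {"x":-0.493,"y":-0.313,"z":-0.058,"rz":0.677},
    {"x":-0.493,"y":-0.313,"z":-0.058,"rz":0.677},
    {"x":-0.493,"y":-0.313,"z":-0.058,"rz":0.677},
    {"x":-0.493,"y":-0.313,"z":-0.058,"rz":0.677},
    {"x":-0.493,"y":-0.313,"z":-0.058,"rz":0.677},
    {"x":-0.493,"y":-0.313,"z":-0.058,"rz":0.677},
    {"x":-0.493,"y":-0.313,"z":-0.058,"rz":0.677},
  ],
)

```text
$.steps[0]: bad value
```

```bash
python3 - <<'E'
from h import *
s=robot.observe();print(s['time'],s['tool_pos'],s['tool_rot'],s['qpos'])
im,d=read_camera('wrist');X=cloud('wrist',d);np.savez('w1.npz',im=im,X=X,d=d)
cv2.imwrite('pics/w1.png',im)
for q in ['panel','easel']:
    for r in nets.masks_of('wrist',q)[:1]: 
        m=r['region']&(d>0);P=X[m];print(q,r['conf'],r['box'],P.min(0).round(3),P.max(0).round(3)); np.save(q+'.npy',m)
hsv=cv2.cvtColor(im,cv2.COLOR_BGR2HSV)
b=(hsv[...,0]>95)&(hsv[...,0]<125)&(hsv[...,1]>80)&(abs(X[...,0]-.45)<.1)&(abs(X[...,1]-.14)<.1)&(d>0)
P=X[b]
for k in range(5):
    c=P.mean(0);n=np.linalg.svd(P-c)[2][2];n*=np.sign(n[2]);r=(P-c)@n;P=P[abs(r)<.004]
print(len(P),c,n,np.degrees(np.arcsin(n[2])),r.std())
# all points on plane nearby
A=X[(d>0)&(np.linalg.norm(X-c,axis=-1)<.1)];A=A[(abs((A-c)@n)<.004)&(A[:,2]>.03)]
u=np.array([0,0,1])-n*n[2];u/=np.linalg.norm(u);w=np.cross(u,n)
print('u',u,'w',w); 
for S in(P,A): print(np.percentile((S-c)@u,[0,1,50,99,100]).round(4),np.percentile((S-c)@w,[0,1,50,99,100]).round(4))
print('offsets of z range',A[:,2].min(),A[:,2].max())
plan([.47,-.10,.30],Ro.from_euler('xyz',[np.pi,0,np.pi/2]))
E
```

```text
1.2 [0.12976711 0.50872138 0.22672448] [3.14152586e+00 1.04215396e-05 2.89175775e+00] [ 1.17499885e+00  3.42013495e-01  1.52412580e+00 -6.22255971e-07
  1.27538576e+00 -1.45962395e-01]
0 [nan nan nan] [0. 0. 1.] 90.0 nan
u [nan nan nan] w [nan nan nan]<stdin>:12: RuntimeWarning: Mean of empty slice.
  ret = um.true_divide(
  ret = _var(a, axis=axis, dtype=dtype, out=out, ddof=ddof,
  arrmean = um.true_divide(arrmean, div, out=arrmean,
  ret = ret.dtype.type(ret / rcount)
<stdin>:16: RuntimeWarning: invalid value encountered in divide
Traceback (most recent call last):
IndexError: index -1 is out of bounds for axis 0 with size 0
```

View pics/w1.png

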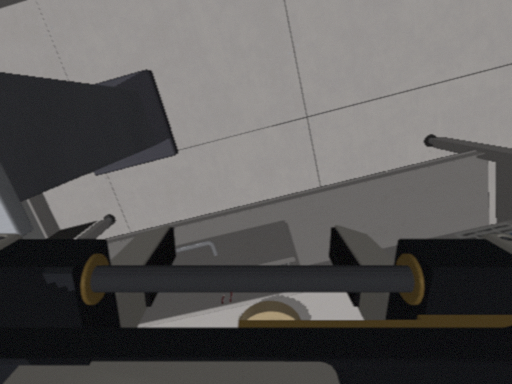

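The wrist picture shows only floor and the fingers at rows 240 and below, with the tape at (270,310): every row needs all its fields, so the arm hasn't moved.

Emit:
step_arm(
  steps=[
    {"x":-0.493,"y":-0.313,"z":-0.058,"rx":0,"ry":0,"rz":0.677,"claw":1},
    {"x":-0.493,"y":-0.313,"z":-0.058,"rx":0,"ry":0,"rz":0.677,"claw":1},
    {"x":-0.493,"y":-0.313,"z":-0.058,"rx":0,"ry":0,"rz":0.677,"claw":1},
    {"x":-0.493,"y":-0.313,"z":-0.058,"rx":0,"ry":0,"rz":0.677,"claw":1},
    {"x":-0.493,"y":-0.313,"z":-0.058,"rx":0,"ry":0,"rz":0.677,"claw":1},
    {"x":-0.493,"y":-0.313,"z":-0.058,"rx":0,"ry":0,"rz":0.677,"claw":1},
    {"x":-0.493,"y":-0.313,"z":-0.058,"rx":0,"ry":0,"rz":0.677,"claw":1},
    {"x":-0.493,"y":-0.313,"z":-0.058,"rx":0,"ry":0,"rz":0.677,"claw":1},
    {"x":-0.493,"y":-0.313,"z":-0.058,"rx":0,"ry":0,"rz":0.677,"claw":1},
    {"x":-0.493,"y":-0.313,"z":-0.058,"rx":0,"ry":0,"rz":0.677,"claw":1},
    {"x":-0.493,"y":-0.313,"z":-0.058,"rx":0,"ry":0,"rz":0.677,"claw":1},
    {"x":-0.493,"y":-0.313,"z":-0.058,"rx":0,"ry":0,"rz":0.677,"claw":1},
  ],
)

```text
time: 2.35
tool_pos: [0.4331, 0.1866, 0.2705]
tool_rot: [3.141, 0.002, 2.355]
contact_force: [0.2, 0.3, 0.0]
opening: 0.0917
grip_force: 0.0
```

```bash
cat > look.py <<'E'
from h import *
s=robot.observe();print(s['time'],s['tool_pos'],s['tool_rot'],s['qpos'].round(2))
im,d=read_camera('wrist');X=cloud('wrist',d);np.savez('w2.npz',im=im,X=X,d=d)
cv2.imwrite('pics/w2.png',im)
hsv=cv2.cvtColor(im,cv2.COLOR_BGR2HSV)
b=(hsv[...,0]>95)&(hsv[...,0]<125)&(hsv[...,1]>80)&(abs(X[...,0]-.45)<.1)&(abs(X[...,1]-.14)<.1)&(X[...,2]<.13)&(d>0)
P=X[b]
for k in range(5):
    c=P.mean(0);n=np.linalg.svd(P-c)[2][2];n*=np.sign(n[2]);r=(P-c)@n;P=P[abs(r)<.004]
print(len(P),c,n,np.degrees(np.arcsin(n[2])),r.std())
A=X[(d>0)&(np.linalg.norm(X-c,axis=-1)<.1)];A=A[(abs((A-c)@n)<.004)&(A[:,2]>.03)]
u=np.array([0,0,1])-n*n[2];u/=np.linalg.norm(u);w=np.cross(u,n)
print('u',u,'w',w); 
for S in(P,A): print(np.percentile((S-c)@u,[0,1,50,99,100]).round(4),np.percentile((S-c)@w,[0,1,50,99,100]).round(4))
print('z range',A[:,2].min(),A[:,2].max())
plan([.47,-.18,.30],Ro.from_euler('xyz',[np.pi,0,np.pi/2]))
E
python3 look.py
```

```text
2.35 [0.43314063 0.18662721 0.270547  ] [3.14065960e+00 2.06596795e-03 2.35516321e+00] [ 0.25  0.21  1.59 -0.    1.35 -0.54]
1064 [0.45264929 0.13517713 0.0645806 ] [ 0.21168508 -0.78786668  0.57832129] 35.33255765588676 0.00022833639667452828
u [-0.15006206  0.55851311  0.8158091 ] w [ 9.65748831e-01  2.59478700e-01 -2.77555756e-17]
[-0.0372 -0.0365  0.0013  0.0295  0.0319] [-0.0481 -0.0466 -0.0006  0.0487  0.05  ]
[-0.0381 -0.0372  0.0192  0.0548  0.0556] [-0.0507 -0.0481 -0.001   0.0495  0.0514]
z range 0.03255240681628915 0.10913665279213394
shift [-0.3837 -0.3107 -0.0398] turn [5.000e-04 1.000e-04 9.997e-01] rows 8.9
```

View pics/w2.png

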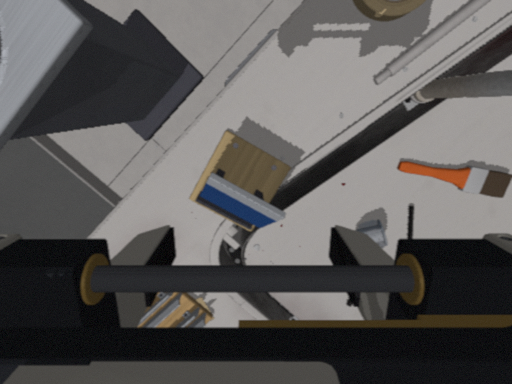

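The wrist picture shows the blue panel with its grey strip from (200,185) to (285,220), and part of the rack at (175,310). The fitted lean of 35.3° and length of about 100 mm agree with the task text. Next I'll look at the rack.

Emit:
step_arm(
  steps=[
    {"x":-0.384,"y":-0.311,"z":-0.04,"rx":0,"ry":0,"rz":0.9997,"claw":-0.3},
    {"x":-0.384,"y":-0.311,"z":-0.04,"rx":0,"ry":0,"rz":0.9997,"claw":-0.3},
    {"x":-0.384,"y":-0.311,"z":-0.04,"rx":0,"ry":0,"rz":0.9997,"claw":-0.3},
    {"x":-0.384,"y":-0.311,"z":-0.04,"rx":0,"ry":0,"rz":0.9997,"claw":-0.3},
    {"x":-0.384,"y":-0.311,"z":-0.04,"rx":0,"ry":0,"rz":0.9997,"claw":-0.3},
    {"x":-0.384,"y":-0.311,"z":-0.04,"rx":0,"ry":0,"rz":0.9997,"claw":-0.3},
    {"x":-0.384,"y":-0.311,"z":-0.04,"rx":0,"ry":0,"rz":0.9997,"claw":-0.3},
    {"x":-0.384,"y":-0.311,"z":-0.04,"rx":0,"ry":0,"rz":0.9997,"claw":-0.3},
    {"x":-0.384,"y":-0.311,"z":-0.04,"rx":0,"ry":0,"rz":0.9997,"claw":-0.3},
    {"x":-0.384,"y":-0.311,"z":-0.04,"rx":0,"ry":0,"rz":0.9997,"claw":-0.3},
    {"x":-0.384,"y":-0.311,"z":-0.04,"rx":0,"ry":0,"rz":0.9997,"claw":-0.3},
  ],
)

```text
time: 3.32
tool_pos: [0.4701, -0.1789, 0.2997]
tool_rot: [-3.141, -0.001, 1.573]
contact_force: [0.2, 0.4, 0.1]
opening: 0.0323
grip_force: 0.0
```

```bash
python3 - <<'E'
from h import *
s=robot.observe();print(s['time'],s['tool_pos'],s['tool_rot'],s['qpos'].round(2))
im,d=read_camera('wrist');X=cloud('wrist',d);np.savez('w3.npz',im=im,X=X,d=d)
cv2.imwrite('pics/w3.png',im)
hsv=cv2.cvtColor(im,cv2.COLOR_BGR2HSV); ok=d>0
reg=ok&(abs(X[...,0]-.493)<.1)&(abs(X[...,1]+.165)<.12)
def line(P,nm):
    c=P[:,:2].mean(0);
    for k in range(4):
        v=np.linalg.svd(P[:,:2]-c)[2][0];v*=np.sign(v[1]);r=(P[:,:2]-c)@[v[1],-v[0]];P=P[abs(r)<.005];c=P[:,:2].mean(0)
    t=(P[:,:2]-c)@v; print(nm,len(P),'c',c.round(4),'yaw',np.arctan2(-v[0],v[1]).round(4),'y',(P[:,1].min()).round(4),P[:,1].max().round(4),'z',np.percentile(P[:,2],[2,50,98]).round(3))
hi=reg&(X[...,2]>.092)&(X[...,2]<.112)
line(X[hi&(abs(X[...,0]-.438)<.02)],'redtop'); line(X[hi&(abs(X[...,0]-.548)<.02)],'yeltop')
for x in (.438,.493,.548):
  for a in(-.01,.01):
    m=reg&(X[...,2]>.034)&(X[...,2]<.043)&(abs(X[...,0]-x-a)<.006)
    if m.sum()>30: line(X[m],f'lip{x+a:.3f}')
m=reg&(X[...,2]>.006)&(X[...,2]<.016); P=X[m]; print('base',np.percentile(P,[.5,99.5],axis=0).round(4)) 
m=reg&(X[...,2]>.05)&(abs(X[...,0]-.493)<.025); P=X[m]; print('stop',np.percentile(P,[1,50,99],axis=0).round(4))
o=reg&(hsv[...,0]<18)&(hsv[...,1]>130)&(X[...,2]>.045)&(abs(X[...,0]-.493)<.02);print('pin?',o.sum(),np.percentile(X[o],[1,50,99],axis=0).round(4) if o.sum() else '')
for r in nets.landmark_of('wrist','slot')[:1]: print(r,X[tuple(map(int,r['pixel']))])
E
```

```text
3.3167 [ 0.47006995 -0.17890087  0.2996856 ] [-3.14089816e+00 -1.10910398e-03  1.57266378e+00] [-0.52  0.25  1.45  0.    1.44 -0.52]
redtop 541 c [ 0.4431 -0.1592] yaw -0.0117 y -0.2119 -0.1128 z [0.101 0.103 0.104]
yeltop 637 c [ 0.5518 -0.1669] yaw -0.0121 y -0.2189 -0.1193 z [0.093 0.102 0.104]
lip0.428 350 c [ 0.4318 -0.1456] yaw -0.0098 y -0.2404 -0.0511 z [0.037 0.039 0.041]
lip0.448 406 c [ 0.4512 -0.1525] yaw -0.0056 y -0.2405 -0.0518 z [0.034 0.038 0.042]
lip0.483 343 c [ 0.4869 -0.1368] yaw -0.0061 y -0.2209 -0.0522 z [0.036 0.039 0.041]
lip0.503 361 c [ 0.507 -0.136] yaw -0.0061 y -0.2149 -0.0528 z [0.034 0.037 0.041]
lip0.538 377 c [ 0.5416 -0.1472] yaw -0.0073 y -0.2419 -0.0532 z [0.036 0.039 0.041]
lip0.558 176 c [ 0.5622 -0.0981] yaw -0.008 y -0.2424 -0.0527 z [0.034 0.037 0.041]
base [[ 0.4185 -0.2396  0.0101]
 [ 0.5769 -0.0527  0.0158]]
stop [[ 0.4687 -0.2179  0.0748]
 [ 0.4951 -0.1523  0.3932]
 [ 0.5172 -0.1412  0.414 ]]
pin? 79 [[ 0.4894 -0.2138  0.053 ]
 [ 0.4976 -0.2075  0.0626]
 [ 0.5041 -0.1432  0.3808]]
{'pixel': [103.7, 272.5], 'conf': 0.59} [ 0.49999176 -0.09755951  0.01190553]
```

View pics/w3.png

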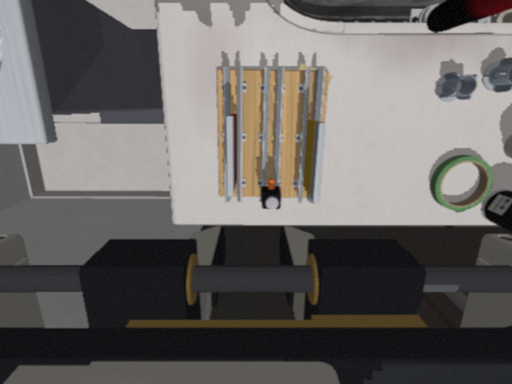

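The rack, seen from above, spans pixels (217,68) to (328,200). The stop with its orange pin is at (271,190), which puts the pin tip near world y = -0.203. The rack comes out at about (0.497, -0.1465) with a yaw of -0.007. Next I'll plan the grasp.

```bash
cat > g.py <<'E'
from h import *
n=np.array([.2117,-.7879,.5783]);u=np.array([-.1501,.5585,.8158]);c=np.array([.45265,.13518,.06458])
T=c+.054*u-.004*n
RG=frame(n,-u); RS=Ro.from_euler('xyz',[np.pi,0,np.pi/2-.007])
E
python3 - <<'E'
from g import *
print(T,RG.as_euler('xyz'))
s=robot.observe();R0=Ro.from_euler('xyz',s['tool_rot'])
from scipy.spatial.transform import Slerp
Rm=Slerp([0,1],Ro.concatenate([R0,RG]))(.5)
plan([.42,.13,.26],Rm)
# second leg relative to the mid pose
p=Rm.inv().apply(T+.05*u-[.42,.13,.26])/.75; print(p.round(4),((Rm.inv()*RG).as_rotvec()/(np.pi/4)).round(4))
E
```

```text
[0.4436978 0.1684906 0.10632  ] [ 2.52492023e+00 -2.93397640e-05  2.62510232e-01]
shift [ 0.4095 -0.0645  0.0538] turn [-0.3346 -0.2577  0.8079] rows 7.5
[ 0.0989 -0.0775  0.1232] [-0.3346 -0.2577  0.8079]
```

Emit:
step_arm(
  steps=[
    {"x":0.4095,"y":-0.0645,"z":0.0538,"rx":-0.3346,"ry":-0.2577,"rz":0.8079,"claw":-0.3},
    {"x":0.4095,"y":-0.0645,"z":0.0538,"rx":-0.3346,"ry":-0.2577,"rz":0.8079,"claw":-0.3},
    {"x":0.4095,"y":-0.0645,"z":0.0538,"rx":-0.3346,"ry":-0.2577,"rz":0.8079,"claw":-0.3},
    {"x":0.4095,"y":-0.0645,"z":0.0538,"rx":-0.3346,"ry":-0.2577,"rz":0.8079,"claw":-0.3},
    {"x":0.4095,"y":-0.0645,"z":0.0538,"rx":-0.3346,"ry":-0.2577,"rz":0.8079,"claw":-0.3},
    {"x":0.4095,"y":-0.0645,"z":0.0538,"rx":-0.3346,"ry":-0.2577,"rz":0.8079,"claw":-0.3},
    {"x":0.4095,"y":-0.0645,"z":0.0538,"rx":-0.3346,"ry":-0.2577,"rz":0.8079,"claw":-0.3},
    {"x":0.4095,"y":-0.0645,"z":0.0538,"rx":-0.3346,"ry":-0.2577,"rz":0.8079,"claw":-0.3},
    {"x":0.4095,"y":-0.0645,"z":0.0538,"rx":-0.3346,"ry":-0.2577,"rz":0.8079,"claw":-0.3},
  ],
)

```text
time: 4.17
tool_pos: [0.4214, 0.1145, 0.2621]
tool_rot: [2.83, 0.104, 0.918]
contact_force: [1.3, 0.3, -0.4]
opening: 0.032
grip_force: 0.0
```

Emit:
step_arm(
  steps=[
    {"x":0.0989,"y":-0.0775,"z":0.1232,"rx":-0.3346,"ry":-0.2577,"rz":0.8079,"claw":-0.3},
    {"x":0.0989,"y":-0.0775,"z":0.1232,"rx":-0.3346,"ry":-0.2577,"rz":0.8079,"claw":-0.3},
    {"x":0.0989,"y":-0.0775,"z":0.1232,"rx":-0.3346,"ry":-0.2577,"rz":0.8079,"claw":-0.3},
    {"x":0.0989,"y":-0.0775,"z":0.1232,"rx":-0.3346,"ry":-0.2577,"rz":0.8079,"claw":-0.3},
    {"x":0.0989,"y":-0.0775,"z":0.1232,"rx":-0.3346,"ry":-0.2577,"rz":0.8079,"claw":-0.3},
    {"x":0.0989,"y":-0.0775,"z":0.1232,"rx":-0.3346,"ry":-0.2577,"rz":0.8079,"claw":-0.3},
    {"x":0.0989,"y":-0.0775,"z":0.1232,"rx":-0.3346,"ry":-0.2577,"rz":0.8079,"claw":-0.3},
    {"x":0.0989,"y":-0.0775,"z":0.1232,"rx":-0.3346,"ry":-0.2577,"rz":0.8079,"claw":-0.3},
    {"x":0.0989,"y":-0.0775,"z":0.1232,"rx":-0.3346,"ry":-0.2577,"rz":0.8079,"claw":-0.3},
    {"x":0.0989,"y":-0.0775,"z":0.1232,"rx":-0.3346,"ry":-0.2577,"rz":0.8079,"claw":-0.3},
  ],
)

```text
time: 5.0
tool_pos: [0.4392, 0.1786, 0.1494]
tool_rot: [2.525, 0.0, 0.265]
contact_force: [-0.6, -0.2, -0.4]
opening: 0.0321
grip_force: 0.0
```

```bash
python3 - <<'E'
from g import *
s=robot.observe();print(s['tool_pos'],T+.05*u,s['qpos'].round(2))
plan(T-.02*u,RG)
im,d=read_camera('wrist');cv2.imwrite('pics/w4.png',im)
E
```

```text
[0.43915172 0.17857279 0.14937795] [0.4361928 0.1964156 0.14711  ] [ 0.59  0.5   1.69 -0.62  1.24  2.19]
shift [ 0.0023 -0.0213  0.0819] turn [-0.0001 -0.0018  0.0029] rows 1.5
```

View pics/w4.png

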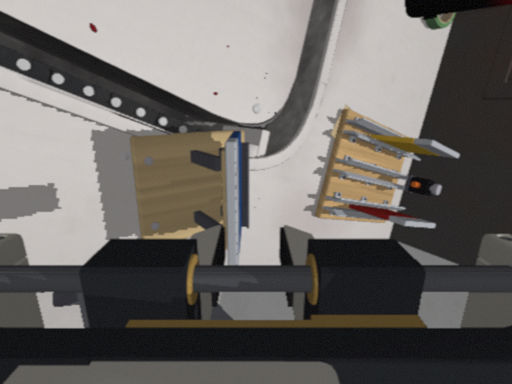

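The wrist picture shows the panel edge-on, columns 225–250, between the fingers but nearer the left one: the earlier leg stopped short, so I'm centring across the panel first and then advancing.

Emit:
step_arm(
  steps=[
    {"x":0.0023,"y":-0.0213,"z":-0.005,"rx":0,"ry":-0.0018,"rz":0.0029,"claw":-0.3},
    {"x":0.0023,"y":-0.0213,"z":-0.005,"rx":0,"ry":-0.0018,"rz":0.0029,"claw":-0.3},
    {"x":0.0023,"y":-0.0213,"z":-0.005,"rx":0,"ry":-0.0018,"rz":0.0029,"claw":-0.3},
  ],
)

```text
time: 5.3
tool_pos: [0.4374, 0.1929, 0.1432]
tool_rot: [2.524, -0.001, 0.26]
contact_force: [-0.1, 0.4, 0.8]
opening: 0.0319
grip_force: 0.0
```

```bash
python3 - <<'E'
from g import *
im,d=read_camera('wrist');X=cloud('wrist',d)
plan(T-.02*u,RG)
# strip position in tool frame: points near top edge, on upper side
s=robot.observe();Rt=Ro.from_euler('xyz',s['tool_rot'])
P=X[(d>0)&(d<.4)];t=(P-s['tool_pos'])@Rt.as_matrix()
m=(abs(t[:,1])<.014)&(t[:,2]>.015)&(t[:,2]<.08)&(abs(t[:,0])<.06);t=t[m]
print(len(t))
for a in np.arange(.02,.08,.006):
    k=(t[:,2]>=a)&(t[:,2]<a+.006)
    if k.sum()>5: print(round(a,3),k.sum(),np.percentile(t[k,1],[2,50,98]).round(4),np.percentile(t[k,0],[2,98]).round(3))
E
```

```text
shift [-0.0003 -0.0015  0.0861] turn [ 0.0012  0.0016 -0.0036] rows 1.5
1358
0.038 6 [-0.0025  0.0008  0.0029] [-0.023  0.053]
0.044 1309 [-0.0031  0.0008  0.0045] [-0.039  0.052]
0.05 10 [-0.0019  0.0012  0.0043] [0.052 0.053]
0.056 10 [-0.0027  0.0005  0.0037] [0.053 0.053]
0.062 10 [-0.0028  0.0005  0.0037] [0.053 0.053]
0.068 7 [-0.0028  0.0001  0.0037] [0.053 0.053]
0.074 6 [-0.0031  0.0013  0.004 ] [0.053 0.053]
```

Emit:
step_arm(
  steps=[
    {"x":0.002,"y":0,"z":0.045,"rx":0,"ry":0,"rz":0,"claw":-0.3},
    {"x":0.002,"y":0,"z":0.086,"rx":0,"ry":0,"rz":0,"claw":-0.3},
    {"x":0.002,"y":0,"z":0.086,"rx":0,"ry":0,"rz":0,"claw":-0.3},
  ],
)

```text
time: 5.6
tool_pos: [0.4466, 0.1535, 0.0874]
tool_rot: [2.522, 0.007, 0.256]
contact_force: [-1.4, -0.2, -0.2]
opening: 0.0321
grip_force: 0.0
```

Emit:
step_arm(
  squeeze=20,
  steps=[
    {"x":0,"y":0,"z":0,"rx":0,"ry":0,"rz":0,"claw":-1},
    {"x":0,"y":0,"z":0,"rx":0,"ry":0,"rz":0,"claw":-1},
    {"x":0,"y":0,"z":0,"rx":0,"ry":0,"rz":0,"claw":-1},
    {"x":0,"y":0,"z":0,"rx":0,"ry":0,"rz":0,"claw":-1},
    {"x":0,"y":0,"z":0,"rx":0,"ry":0,"rz":0,"claw":-1},
  ],
)

```text
time: 6.02
tool_pos: [0.4492, 0.158, 0.0914]
tool_rot: [2.524, -0.003, 0.26]
contact_force: [-0.2, 1.5, 3.9]
opening: 0.0081
grip_force: 20.0
```

Emit:
step_arm(
  steps=[
    {"x":0,"y":0,"z":-0.02,"rx":0,"ry":0,"rz":0,"claw":-1},
    {"x":0,"y":0,"z":-0.06,"rx":0,"ry":0,"rz":0,"claw":-1},
    {"x":0,"y":0,"z":-0.11,"rx":0,"ry":0,"rz":0,"claw":-1},
    {"x":0,"y":0,"z":-0.16,"rx":0,"ry":0,"rz":0,"claw":-1},
    {"x":0,"y":0,"z":-0.16,"rx":0,"ry":0,"rz":0,"claw":-1},
  ],
)

```text
time: 6.43
tool_pos: [0.4322, 0.2293, 0.1934]
tool_rot: [2.529, -0.011, 0.262]
contact_force: [0.1, 1.1, -1.0]
opening: 0.008
grip_force: 20.0
```

```bash
python3 - <<'E'
from g import *
from scipy.spatial.transform import Slerp
s=robot.observe();R0=Ro.from_euler('xyz',s['tool_rot'])
print(s['time'],s['tool_pos'],s['opening'],s['grip_force'],s['contact_force'])
Rm=Slerp([0,1],Ro.concatenate([R0,RS]))(.5)
plan([.43,.10,.26],Rm)
E
```

```text
6.4333 [0.43220681 0.22929188 0.19343181] 0.007963666008858053 19.997252225875854 [ 0.12525364  1.13375495 -1.00055384]
shift [-0.0466  0.1869  0.0223] turn [ 0.3372  0.2477 -0.8031] rows 5.7
```

Emit:
step_arm(
  steps=[
    {"x":-0.0466,"y":0.1869,"z":0.0223,"rx":0.3372,"ry":0.2477,"rz":-0.8031,"claw":-1},
    {"x":-0.0466,"y":0.1869,"z":0.0223,"rx":0.3372,"ry":0.2477,"rz":-0.8031,"claw":-1},
    {"x":-0.0466,"y":0.1869,"z":0.0223,"rx":0.3372,"ry":0.2477,"rz":-0.8031,"claw":-1},
    {"x":-0.0466,"y":0.1869,"z":0.0223,"rx":0.3372,"ry":0.2477,"rz":-0.8031,"claw":-1},
    {"x":-0.0466,"y":0.1869,"z":0.0223,"rx":0.3372,"ry":0.2477,"rz":-0.8031,"claw":-1},
    {"x":-0.0466,"y":0.1869,"z":0.0223,"rx":0.3372,"ry":0.2477,"rz":-0.8031,"claw":-1},
    {"x":-0.0466,"y":0.1869,"z":0.0223,"rx":0.3372,"ry":0.2477,"rz":-0.8031,"claw":-1},
    {"x":-0.0466,"y":0.1869,"z":0.0223,"rx":0.3372,"ry":0.2477,"rz":-0.8031,"claw":-1},
    {"x":-0.0466,"y":0.1869,"z":0.0223,"rx":0.3372,"ry":0.2477,"rz":-0.8031,"claw":-1},
    {"x":-0.0466,"y":0.1869,"z":0.0223,"rx":0.3372,"ry":0.2477,"rz":-0.8031,"claw":-1},
  ],
)

```text
time: 7.27
tool_pos: [0.4283, 0.0959, 0.2552]
tool_rot: [2.836, 0.111, 0.908]
contact_force: [0.7, 0.8, -1.4]
opening: 0.0076
grip_force: 20.0
```

```bash
python3 - <<'E'
from g import *
s=robot.observe();print(s['tool_pos'],s['tool_rot'],s['qpos'].round(2))
plan([.4972,-.105,.24],RS)
E
```

```text
[0.4283226  0.09586448 0.25517135] [2.83554154 0.11083015 0.90784532] [ 0.27  0.13  1.78 -0.34  1.16  1.04]
shift [-0.1514  0.215   0.1069] turn [ 0.3289  0.2623 -0.8061] rows 5.7
```

Emit:
step_arm(
  steps=[
    {"x":-0.1514,"y":0.215,"z":0.1069,"rx":0.3289,"ry":0.2623,"rz":-0.8061,"claw":-1},
    {"x":-0.1514,"y":0.215,"z":0.1069,"rx":0.3289,"ry":0.2623,"rz":-0.8061,"claw":-1},
    {"x":-0.1514,"y":0.215,"z":0.1069,"rx":0.3289,"ry":0.2623,"rz":-0.8061,"claw":-1},
    {"x":-0.1514,"y":0.215,"z":0.1069,"rx":0.3289,"ry":0.2623,"rz":-0.8061,"claw":-1},
    {"x":-0.1514,"y":0.215,"z":0.1069,"rx":0.3289,"ry":0.2623,"rz":-0.8061,"claw":-1},
    {"x":-0.1514,"y":0.215,"z":0.1069,"rx":0.3289,"ry":0.2623,"rz":-0.8061,"claw":-1},
    {"x":-0.1514,"y":0.215,"z":0.1069,"rx":0.3289,"ry":0.2623,"rz":-0.8061,"claw":-1},
    {"x":-0.1514,"y":0.215,"z":0.1069,"rx":0.3289,"ry":0.2623,"rz":-0.8061,"claw":-1},
    {"x":-0.1514,"y":0.215,"z":0.1069,"rx":0.3289,"ry":0.2623,"rz":-0.8061,"claw":-1},
    {"x":-0.1514,"y":0.215,"z":0.1069,"rx":0.3289,"ry":0.2623,"rz":-0.8061,"claw":-1},
    {"x":-0.1514,"y":0.215,"z":0.1069,"rx":0.3289,"ry":0.2623,"rz":-0.8061,"claw":-1},
  ],
)

```text
time: 8.18
tool_pos: [0.4973, -0.1038, 0.2399]
tool_rot: [-3.141, -0.0, 1.564]
contact_force: [0.1, 0.8, -1.8]
opening: 0.0081
grip_force: 20.0
```

```bash
python3 - <<'E'
from g import *
s=robot.observe();print(s['time'],s['tool_pos'],s['tool_rot'],s['qpos'].round(2))
im,d=read_camera('wrist');X=cloud('wrist',d);im2,d2=read_camera('top');X2=cloud('top',d2)
cv2.imwrite('pics/w5.png',np.vstack([im[:260],cv2.resize(im2[130:230,280:420],(512,366))][:2]))
# wrist: slot lips & panel +y end edge
for nm,I,Y,D in(('wrist',im,X,d),('top',im2,X2,d2)):
    reg=(D>0)&(Y[...,1]>-.26)&(Y[...,1]<-.03)
    for x in(.487,.507):
        m=reg&(Y[...,2]>.033)&(Y[...,2]<.043)&(abs(Y[...,0]-x)<.008); 
        if m.sum()>10: print(nm,'lip',x,m.sum(),np.median(Y[m],0).round(4))
    hsv=cv2.cvtColor(I,cv2.COLOR_BGR2HSV)
    m=reg&(abs(Y[...,0]-.497)<.03)&(Y[...,2]>.155)&(Y[...,2]<.265)&(Y[...,1]>-.2)
    P=Y[m]
    for a in np.arange(.16,.265,.01):
        k=abs(P[:,2]-a)<.005
        if k.sum()>8: print(nm,'panel z',a.round(3),k.sum(),'x',np.percentile(P[k,0],[3,50,97]).round(4),'y',np.percentile(P[k,1],[3,97]).round(4))
E
```

```text
8.1833 [ 0.49734417 -0.1038486   0.23985658] [-3.14107294e+00 -4.42437644e-04  1.56370406e+00] [-0.36  0.3   1.55  0.    1.29 -0.35]
wrist lip 0.487 293 [ 0.4872 -0.0867  0.0393]
wrist lip 0.507 367 [ 0.5098 -0.0933  0.0392]
wrist panel z 0.17 10 x [0.4953 0.4985 0.5018] y [-0.0544 -0.054 ]
wrist panel z 0.18 18 x [0.4952 0.4985 0.5019] y [-0.0545 -0.054 ]
wrist panel z 0.19 19 x [0.495  0.4982 0.5021] y [-0.0552 -0.0539]
wrist panel z 0.2 24 x [0.4953 0.4986 0.5018] y [-0.0549 -0.0539]
wrist panel z 0.21 26 x [0.495  0.4986 0.5021] y [-0.0545 -0.0539]
wrist panel z 0.22 29 x [0.495  0.4983 0.5021] y [-0.0553 -0.0539]
wrist panel z 0.23 49 x [0.495  0.4989 0.5021] y [-0.0551 -0.0539]
wrist panel z 0.24 89 x [0.4893 0.4989 0.5078] y [-0.0947 -0.0539]
wrist panel z 0.25 394 x [0.4812 0.4986 0.5159] y [-0.0945 -0.0539]
wrist panel z 0.26 2327 x [0.4884 0.4983 0.5081] y [-0.141  -0.0556]
top lip 0.487 49 [ 0.4868 -0.0962  0.037 ]
top lip 0.507 60 [ 0.5069 -0.101   0.0368]
top panel z 0.18 20 x [0.4926 0.4931 0.4956] y [-0.0974 -0.0551]
top panel z 0.19 9 x [0.4931 0.4933 0.4979] y [-0.0864 -0.0541]
top panel z 0.2 13 x [0.4926 0.4929 0.4937] y [-0.094  -0.0555]
top panel z 0.21 18 x [0.4926 0.4932 0.4973] y [-0.0905 -0.0547]
top panel z 0.22 16 x [0.4926 0.4933 0.4975] y [-0.0869 -0.0546]
top panel z 0.23 13 x [0.4924 0.4934 0.4981] y [-0.0862 -0.0547]
top panel z 0.24 11 x [0.4927 0.4932 0.4986] y [-0.0825 -0.0545]
top panel z 0.25 16 x [0.4926 0.4934 0.501 ] y [-0.081  -0.0545]
top panel z 0.26 45 x [0.4934 0.4964 0.5008] y [-0.0805 -0.0557]
```

View pics/w5.png

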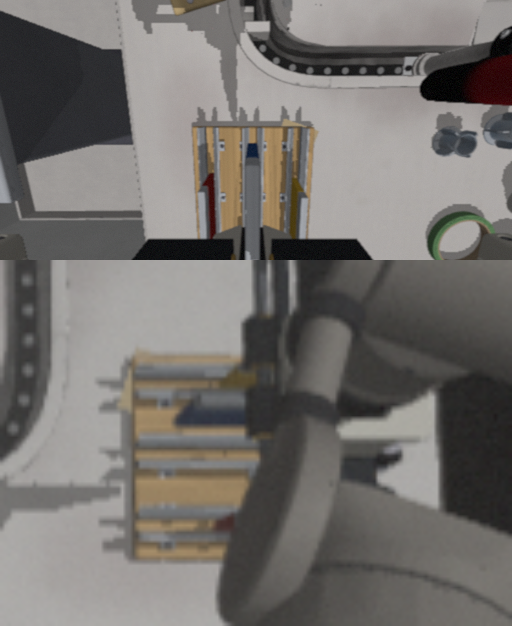

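The panel hangs upright at columns 240–260. Both cameras put it centred over the middle slot to within 1 mm. Lowering it now.

Emit:
step_arm(
  steps=[
    {"x":0,"y":0,"z":0.05,"rx":0,"ry":0,"rz":0,"claw":-1},
    {"x":0,"y":0,"z":0.1,"rx":0,"ry":0,"rz":0,"claw":-1},
    {"x":0,"y":0,"z":0.13,"rx":0,"ry":0,"rz":0,"claw":-1},
    {"x":0,"y":0,"z":0.15,"rx":0,"ry":0,"rz":0,"claw":-1},
    {"x":0,"y":0,"z":0.165,"rx":0,"ry":0,"rz":0,"claw":-1},
    {"x":0,"y":0,"z":0.175,"rx":0,"ry":0,"rz":0,"claw":-1},
    {"x":0,"y":0,"z":0.18,"rx":0,"ry":0,"rz":0,"claw":-1},
    {"x":0,"y":0,"z":0.18,"rx":0,"ry":0,"rz":0,"claw":-1},
  ],
)

```text
time: 8.95
tool_pos: [0.4976, -0.1043, 0.1053]
tool_rot: [3.141, -0.001, 1.565]
contact_force: [0.3, 0.0, -1.5]
opening: 0.0079
grip_force: 20.0
```

Emit:
step_arm(
  steps=[
    {"x":0,"y":0,"z":0.008,"rx":0,"ry":0,"rz":0,"claw":-1},
    {"x":0,"y":0,"z":0.014,"rx":0,"ry":0,"rz":0,"claw":-1},
    {"x":0,"y":0,"z":0.018,"rx":0,"ry":0,"rz":0,"claw":-1},
    {"x":0,"y":0,"z":0.02,"rx":0,"ry":0,"rz":0,"claw":-1},
    {"x":0,"y":0,"z":0.022,"rx":0,"ry":0,"rz":0,"claw":-1},
    {"x":0,"y":0,"z":0.022,"rx":0,"ry":0,"rz":0,"claw":-1},
  ],
)

```text
time: 9.45
tool_pos: [0.4977, -0.105, 0.0887]
tool_rot: [3.141, -0.001, 1.565]
contact_force: [0.2, -0.6, -1.1]
opening: 0.0079
grip_force: 20.0
```

Emit:
step_arm(
  steps=[
    {"x":0,"y":0,"z":0.003,"rx":0,"ry":0,"rz":0,"claw":-1},
    {"x":0,"y":0,"z":0.0055,"rx":0,"ry":0,"rz":0,"claw":-1},
    {"x":0,"y":0,"z":0.007,"rx":0,"ry":0,"rz":0,"claw":-1},
    {"x":0,"y":0,"z":0.007,"rx":0,"ry":0,"rz":0,"claw":-1},
  ],
)

```text
time: 9.78
tool_pos: [0.4981, -0.1052, 0.0844]
tool_rot: [3.14, -0.0, 1.565]
contact_force: [-1.3, -0.3, 4.8]
opening: 0.0079
grip_force: 20.0
```

Emit:
step_arm(
  steps=[
    {"x":0,"y":0,"z":0.0013,"rx":0,"ry":0,"rz":0,"claw":-1},
    {"x":0,"y":0,"z":0.0013,"rx":0,"ry":0,"rz":0,"claw":-1},
  ],
)

```text
time: 9.95
tool_pos: [0.4985, -0.1052, 0.0843]
tool_rot: [3.139, 0.0, 1.565]
contact_force: [-3.5, 1.2, 12.7]
opening: 0.0076
grip_force: 20.1
```

Emit:
step_arm(
  steps=[
    {"x":0,"y":0,"z":0.0013,"rx":0,"ry":0,"rz":0,"claw":-1},
    {"x":0,"y":0,"z":0.0013,"rx":0,"ry":0,"rz":0,"claw":-1},
  ],
)

```text
time: 10.12
tool_pos: [0.4991, -0.1052, 0.0843]
tool_rot: [3.137, 0.001, 1.565]
contact_force: [-3.8, 3.2, 19.8]
opening: 0.0074
grip_force: 20.1
```

The panel is on the floor: z no longer drops and the force is rising. I'm easing off the load, then sliding towards the pin.

Emit:
step_arm(
  steps=[
    {"x":0,"y":0,"z":-0.0032,"rx":0,"ry":0,"rz":0,"claw":-1},
    {"x":0,"y":0,"z":-0.0032,"rx":0,"ry":0,"rz":0,"claw":-1},
    {"x":0,"y":0,"z":-0.0032,"rx":0,"ry":0,"rz":0,"claw":-1},
  ],
)

```text
time: 10.37
tool_pos: [0.498, -0.1051, 0.0843]
tool_rot: [3.14, -0.0, 1.565]
contact_force: [-0.1, 0.6, 3.8]
opening: 0.0081
grip_force: 20.0
```

Emit:
step_arm(
  steps=[
    {"x":-0.01,"y":0,"z":0,"rx":0,"ry":0,"rz":0,"claw":-1},
    {"x":-0.02,"y":0,"z":0,"rx":0,"ry":0,"rz":0,"claw":-1},
    {"x":-0.03,"y":0,"z":0,"rx":0,"ry":0,"rz":0,"claw":-1},
    {"x":-0.03,"y":0,"z":0,"rx":0,"ry":0,"rz":0,"claw":-1},
  ],
)

```text
time: 10.7
tool_pos: [0.499, -0.1272, 0.0866]
tool_rot: [3.138, -0.002, 1.564]
contact_force: [-2.9, 8.8, 23.9]
opening: 0.0075
grip_force: 20.1
```

The force jumped and z rose 2 mm, which I didn't expect here. Looking before going on.

```bash
python3 - <<'E'
from g import *
s=robot.observe();print(s['time'],s['tool_pos'],s['contact_force'],s['torque'])
im,d=read_camera('wrist');X=cloud('wrist',d);sc,ds=read_camera('scene');tp,dt=read_camera('top')
a=cv2.resize(sc[195:275,290:400],(550,400),interpolation=cv2.INTER_CUBIC)
cv2.imwrite('pics/w6.png',np.hstack([cv2.resize(a,(440,320)),cv2.resize(im[100:,100:420],(360,320))]))
P=X[(d>0)&(abs(X[...,0]-.498)<.009)&(X[...,1]>-.13)&(X[...,1]<-.05)&(X[...,2]>.012)&(X[...,2]<.12)]
for z in np.arange(.02,.12,.01):
    k=abs(P[:,2]-z)<.005
    if k.sum()>4: print(z.round(3),k.sum(),'x',np.percentile(P[k,0],[3,97]).round(4),'y',np.percentile(P[k,1],[3,50,97]).round(4))
E
```

```text
10.7 [ 0.49895192 -0.12720758  0.08661734] [-2.91866129  8.78897022 23.88481946] [ 1.54638365  0.77857096 -0.04021226]
0.02 26 x [0.493  0.4933] y [-0.1222 -0.1126 -0.0995]
0.03 478 x [0.4909 0.5064] y [-0.1269 -0.0778 -0.054 ]
0.04 393 x [0.4891 0.5021] y [-0.1252 -0.0778 -0.0544]
0.05 48 x [0.4961 0.5033] y [-0.0622 -0.0611 -0.0598]
0.06 57 x [0.4963 0.5037] y [-0.064 -0.063 -0.062]
0.07 66 x [0.4964 0.5035] y [-0.066  -0.0651 -0.0638]
0.08 74 x [0.4966 0.5038] y [-0.0678 -0.067  -0.0659]
0.09 181 x [0.4899 0.5065] y [-0.1179 -0.07   -0.068 ]
0.1 251 x [0.4897 0.5064] y [-0.1181 -0.116  -0.0703]
0.11 1219 x [0.492 0.505] y [-0.1284 -0.1117 -0.0725]
```

View pics/w6.png

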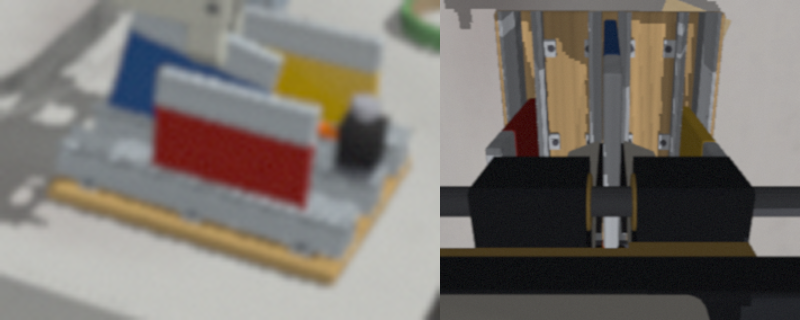

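The panel has pitched about 0.2 rad in the grip: floor friction held its bottom back. I'll unload, loosen the fingers so it drops flat in the slot, regrip harder, then slide it about 1 mm off the floor.

Emit:
step_arm(
  steps=[
    {"x":0,"y":0,"z":-0.0035,"rx":0,"ry":0,"rz":0,"claw":-1},
    {"x":0,"y":0,"z":-0.0035,"rx":0,"ry":0,"rz":0,"claw":-1},
    {"x":0,"y":0,"z":-0.0035,"rx":0,"ry":0,"rz":0,"claw":-0.65},
    {"x":0,"y":0,"z":-0.0035,"rx":0,"ry":0,"rz":0,"claw":-0.65},
    {"x":0,"y":0,"z":-0.0035,"rx":0,"ry":0,"rz":0,"claw":-0.65},
    {"x":0,"y":0,"z":-0.0035,"rx":0,"ry":0,"rz":0,"claw":-0.65},
    {"x":0,"y":0,"z":-0.0035,"rx":0,"ry":0,"rz":0,"claw":-0.65},
  ],
)

```text
time: 11.43
tool_pos: [0.4975, -0.1275, 0.0864]
tool_rot: [-3.142, -0.001, 1.565]
contact_force: [-0.1, -0.1, -0.1]
opening: 0.0158
grip_force: 0.0
```

```bash
cat > chk.py <<'E'
from g import *
im,d=read_camera('wrist');X=cloud('wrist',d)
s=robot.observe();print(s['time'],s['tool_pos'],s['tool_rot'],s['contact_force'],s['opening'])
P=X[(d>0)&(abs(X[...,0]-.498)<.009)&(X[...,1]>-.14)&(X[...,1]<-.05)&(X[...,2]>.012)&(X[...,2]<.12)]
for z in np.arange(.05,.12,.01):
    k=abs(P[:,2]-z)<.005
    if k.sum()>4: print(z.round(3),k.sum(),'x',np.percentile(P[k,0],[3,97]).round(4),'y',np.percentile(P[k,1],[3,50,97]).round(4))
k=(P[:,1]>-.1)&(P[:,2]>.09); print('top z',np.percentile(P[k,2],[50,90,98]))
E
python3 chk.py
```

```text
11.4833 [ 0.49758394 -0.12753117  0.08647579] [ 3.14144957e+00 -6.84721024e-04  1.56457219e+00] [-0.53991607 -0.1302562  -0.77495604] 0.01614044737008006
0.05 8 x [0.4968 0.5011] y [-0.0557 -0.0557 -0.0557]
0.07 11 x [0.4962 0.5024] y [-0.056  -0.0557 -0.0557]
0.08 11 x [0.4967 0.5018] y [-0.0558 -0.0557 -0.0557]
0.09 59 x [0.4892 0.5069] y [-0.1368 -0.1289 -0.0558]
0.1 2403 x [0.4954 0.5031] y [-0.1314 -0.0917 -0.0576]
0.11 75 x [0.4892 0.5069] y [-0.1284 -0.1195 -0.118 ]
top z [0.10253911 0.10340288 0.10380369]
```

The panel stands flat again, centre y = -0.106, top z about 0.102. I'm regripping at its centre with a firmer squeeze and lifting about 1.5 mm.

Emit:
step_arm(
  squeeze=55,
  steps=[
    {"x":0.0285,"y":0,"z":0,"rx":0,"ry":0,"rz":0,"claw":-0.65},
    {"x":0.0285,"y":0,"z":0.006,"rx":0,"ry":0,"rz":0,"claw":-0.65},
    {"x":0.0285,"y":0,"z":0.006,"rx":0,"ry":0,"rz":0,"claw":-0.65},
    {"x":0.0285,"y":0,"z":0.006,"rx":0,"ry":0,"rz":0,"claw":-1},
    {"x":0.0285,"y":0,"z":0.006,"rx":0,"ry":0,"rz":0,"claw":-1},
    {"x":0.0285,"y":0,"z":0.006,"rx":0,"ry":0,"rz":0,"claw":-1},
    {"x":0.0285,"y":0,"z":0.006,"rx":0,"ry":0,"rz":0,"claw":-1},
  ],
)

```text
time: 12.07
tool_pos: [0.4978, -0.1065, 0.0822]
tool_rot: [3.141, -0.0, 1.564]
contact_force: [0.2, -0.4, -1.1]
opening: 0.0078
grip_force: 55.0
```

Emit:
step_arm(
  steps=[
    {"x":0,"y":0,"z":-0.002,"rx":0,"ry":0,"rz":0,"claw":-1},
    {"x":0,"y":0,"z":-0.002,"rx":0,"ry":0,"rz":0,"claw":-1},
    {"x":0,"y":0,"z":-0.002,"rx":0,"ry":0,"rz":0,"claw":-1},
  ],
)

```text
time: 12.32
tool_pos: [0.4978, -0.1062, 0.0838]
tool_rot: [3.141, -0.001, 1.565]
contact_force: [-0.1, -0.3, -1.7]
opening: 0.0074
grip_force: 55.0
```

Emit:
step_arm(
  steps=[
    {"x":-0.007,"y":0,"z":0,"rx":0,"ry":0,"rz":0,"claw":-1},
    {"x":-0.0133,"y":0,"z":0,"rx":0,"ry":0,"rz":0,"claw":-1},
    {"x":-0.0133,"y":0,"z":0,"rx":0,"ry":0,"rz":0,"claw":-1},
  ],
)

```text
time: 12.57
tool_pos: [0.4979, -0.1171, 0.0838]
tool_rot: [3.141, -0.0, 1.564]
contact_force: [-0.3, -0.1, -2.0]
opening: 0.0077
grip_force: 55.0
```

```bash
python3 chk.py
```

```text
12.6167 [ 0.49776461 -0.11672532  0.08370821] [ 3.14099024e+00 -4.11252331e-04  1.56389105e+00] [-0.69416744 -0.4344734  -2.02139336] 0.007381394922623174
0.05 25 x [0.4955 0.5026] y [-0.0663 -0.0659 -0.0657]
0.06 24 x [0.496  0.5025] y [-0.0664 -0.0659 -0.0657]
0.07 37 x [0.4953 0.5028] y [-0.067  -0.0659 -0.0658]
0.08 52 x [0.4929 0.5049] y [-0.1075 -0.066  -0.0657]
0.09 160 x [0.4894 0.5066] y [-0.1078 -0.106  -0.0658]
0.1 1729 x [0.4925 0.5037] y [-0.1374 -0.094  -0.0661]
0.11 322 x [0.4903 0.5065] y [-0.1162 -0.1063 -0.0716]
top z [0.1040519  0.10487491 0.10527595]
```

Emit:
step_arm(
  steps=[
    {"x":-0.008,"y":0,"z":0,"rx":0,"ry":0,"rz":0,"claw":-1},
    {"x":-0.016,"y":0,"z":0,"rx":0,"ry":0,"rz":0,"claw":-1},
    {"x":-0.016,"y":0,"z":0,"rx":0,"ry":0,"rz":0,"claw":-1},
  ],
)

```text
time: 12.87
tool_pos: [0.4978, -0.1293, 0.0838]
tool_rot: [3.141, 0.0, 1.564]
contact_force: [0.6, 0.1, -0.3]
opening: 0.0079
grip_force: 55.0
```

Emit:
step_arm(
  steps=[
    {"x":-0.006,"y":0,"z":0,"rx":0,"ry":0,"rz":0,"claw":-1},
    {"x":-0.012,"y":0,"z":0,"rx":0,"ry":0,"rz":0,"claw":-1},
    {"x":-0.016,"y":0,"z":0,"rx":0,"ry":0,"rz":0,"claw":-1},
    {"x":-0.016,"y":0,"z":0,"rx":0,"ry":0,"rz":0,"claw":-1},
  ],
)

```text
time: 13.2
tool_pos: [0.4976, -0.1408, 0.0837]
tool_rot: [3.141, -0.0, 1.564]
contact_force: [0.6, 0.1, -1.3]
opening: 0.0073
grip_force: 55.0
```

Emit:
step_arm(
  steps=[
    {"x":-0.0027,"y":0,"z":0,"rx":0,"ry":0,"rz":0,"claw":-1},
    {"x":-0.0053,"y":0,"z":0,"rx":0,"ry":0,"rz":0,"claw":-1},
    {"x":-0.0053,"y":0,"z":0,"rx":0,"ry":0,"rz":0,"claw":-1},
  ],
)

```text
time: 13.45
tool_pos: [0.4976, -0.1443, 0.0837]
tool_rot: [3.141, -0.0, 1.565]
contact_force: [0.1, 0.5, -1.8]
opening: 0.0076
grip_force: 55.0
```

Now smaller steps with settling rows, watching the y force.

Emit:
step_arm(
  steps=[
    {"x":-0.002,"y":0,"z":0,"rx":0,"ry":0,"rz":0,"claw":-1},
    {"x":-0.004,"y":0,"z":0,"rx":0,"ry":0,"rz":0,"claw":-1},
    {"x":-0.004,"y":0,"z":0,"rx":0,"ry":0,"rz":0,"claw":-1},
  ],
)

```text
time: 13.7
tool_pos: [0.4976, -0.1473, 0.0837]
tool_rot: [3.141, -0.0, 1.565]
contact_force: [0.3, 0.2, -1.5]
opening: 0.0073
grip_force: 55.0
```

Emit:
step_arm(
  steps=[
    {"x":-0.002,"y":0,"z":0,"rx":0,"ry":0,"rz":0,"claw":-1},
    {"x":-0.004,"y":0,"z":0,"rx":0,"ry":0,"rz":0,"claw":-1},
    {"x":-0.004,"y":0,"z":0,"rx":0,"ry":0,"rz":0,"claw":-1},
  ],
)

```text
time: 13.95
tool_pos: [0.4976, -0.1503, 0.0837]
tool_rot: [3.141, -0.0, 1.565]
contact_force: [0.1, -0.2, -1.1]
opening: 0.0075
grip_force: 55.0
```

Emit:
step_arm(
  steps=[
    {"x":-0.002,"y":0,"z":0,"rx":0,"ry":0,"rz":0,"claw":-1},
    {"x":-0.002,"y":0,"z":0,"rx":0,"ry":0,"rz":0,"claw":-1},
  ],
)

```text
time: 14.12
tool_pos: [0.4975, -0.1516, 0.0837]
tool_rot: [3.141, -0.001, 1.565]
contact_force: [0.6, -0.1, -1.9]
opening: 0.0073
grip_force: 55.0
```

Emit:
step_arm(
  steps=[
    {"x":-0.002,"y":0,"z":0,"rx":0,"ry":0,"rz":0,"claw":-1},
    {"x":-0.002,"y":0,"z":0,"rx":0,"ry":0,"rz":0,"claw":-1},
  ],
)

```text
time: 14.28
tool_pos: [0.4975, -0.1531, 0.0837]
tool_rot: [3.141, -0.001, 1.565]
contact_force: [0.4, 0.7, -1.6]
opening: 0.0077
grip_force: 55.0
```

Emit:
step_arm(
  steps=[
    {"x":-0.0015,"y":0,"z":0,"rx":0,"ry":0,"rz":0,"claw":-1},
    {"x":-0.0015,"y":0,"z":0,"rx":0,"ry":0,"rz":0,"claw":-1},
  ],
)

```text
time: 14.45
tool_pos: [0.4975, -0.1542, 0.0837]
tool_rot: [3.141, -0.001, 1.565]
contact_force: [-0.3, 0.6, -0.6]
opening: 0.0074
grip_force: 55.0
```

Emit:
step_arm(
  steps=[
    {"x":-0.0015,"y":0,"z":0,"rx":0,"ry":0,"rz":0,"claw":-1},
    {"x":-0.0015,"y":0,"z":0,"rx":0,"ry":0,"rz":0,"claw":-1},
  ],
)

```text
time: 14.62
tool_pos: [0.4974, -0.1554, 0.0837]
tool_rot: [3.141, -0.001, 1.565]
contact_force: [-0.5, 2.2, -1.5]
opening: 0.0078
grip_force: 55.0
```

Emit:
step_arm(
  steps=[
    {"x":-0.0015,"y":0,"z":0,"rx":0,"ry":0,"rz":0,"claw":-1},
    {"x":-0.0015,"y":0,"z":0,"rx":0,"ry":0,"rz":0,"claw":-1},
  ],
)

```text
time: 14.78
tool_pos: [0.4975, -0.1566, 0.0837]
tool_rot: [3.141, -0.001, 1.565]
contact_force: [0.6, 0.9, -1.3]
opening: 0.0079
grip_force: 55.0
```

Emit:
step_arm(
  steps=[
    {"x":-0.0015,"y":0,"z":0,"rx":0,"ry":0,"rz":0,"claw":-1},
    {"x":-0.0015,"y":0,"z":0,"rx":0,"ry":0,"rz":0,"claw":-1},
  ],
)

```text
time: 14.95
tool_pos: [0.4975, -0.1577, 0.0837]
tool_rot: [3.141, -0.001, 1.565]
contact_force: [-0.6, 0.7, -0.8]
opening: 0.0076
grip_force: 55.0
```

Emit:
step_arm(
  steps=[
    {"x":-0.0013,"y":0,"z":0,"rx":0,"ry":0,"rz":0,"claw":-1},
    {"x":-0.0013,"y":0,"z":0,"rx":0,"ry":0,"rz":0,"claw":-1},
  ],
)

```text
time: 15.12
tool_pos: [0.4974, -0.1587, 0.0837]
tool_rot: [3.141, -0.001, 1.565]
contact_force: [0.6, 1.8, -1.4]
opening: 0.0074
grip_force: 55.0
```

Emit:
step_arm(
  steps=[
    {"x":-0.0013,"y":0,"z":0,"rx":0,"ry":0,"rz":0,"claw":-1},
    {"x":-0.0013,"y":0,"z":0,"rx":0,"ry":0,"rz":0,"claw":-1},
  ],
)

```text
time: 15.28
tool_pos: [0.4974, -0.1596, 0.0837]
tool_rot: [3.141, -0.001, 1.565]
contact_force: [-0.5, 1.2, -1.1]
opening: 0.0074
grip_force: 55.0
```

Emit:
step_arm(
  steps=[
    {"x":-0.001,"y":0,"z":0,"rx":0,"ry":0,"rz":0,"claw":-1},
    {"x":-0.001,"y":0,"z":0,"rx":0,"ry":0,"rz":0,"claw":-1},
  ],
)

```text
time: 15.45
tool_pos: [0.4974, -0.1599, 0.0837]
tool_rot: [3.141, -0.001, 1.565]
contact_force: [0.3, 3.5, 0.5]
opening: 0.0078
grip_force: 55.0
```

Emit:
step_arm(
  steps=[
    {"x":-0.0006,"y":0,"z":0,"rx":0,"ry":0,"rz":0,"claw":-1},
    {"x":-0.0006,"y":0,"z":0,"rx":0,"ry":0,"rz":0,"claw":-1},
  ],
)

```text
time: 15.62
tool_pos: [0.4974, -0.1601, 0.0838]
tool_rot: [3.141, -0.002, 1.565]
contact_force: [0.5, 5.2, 1.7]
opening: 0.008
grip_force: 55.0
```

Emit:
step_arm(
  steps=[
    {"x":-0.0005,"y":0,"z":0,"rx":0,"ry":0,"rz":0,"claw":-1},
    {"x":-0.0005,"y":0,"z":0,"rx":0,"ry":0,"rz":0,"claw":-1},
  ],
)

```text
time: 15.78
tool_pos: [0.4974, -0.1601, 0.0838]
tool_rot: [3.141, -0.002, 1.565]
contact_force: [0.1, 6.7, 1.6]
opening: 0.0076
grip_force: 55.0
```

```bash
sed -i 's/>-.14)/>-.19)/' chk.py; python3 chk.py; python3 - <<'E'
from h import *
t,_=read_camera('scene'); cv2.imwrite('pics/s7.png',cv2.resize(t[195:275,290:400],(660,480),interpolation=cv2.INTER_CUBIC))
E
```

```text
15.8333 [ 0.49738871 -0.16017761  0.08377471] [ 3.14129974e+00 -2.01188926e-03  1.56462343e+00] [1.8641743  6.8963555  1.57726712] 0.007816913007050919
0.05 28 x [0.495  0.5017] y [-0.1097 -0.1092 -0.109 ]
0.06 26 x [0.495  0.5021] y [-0.1099 -0.1092 -0.1091]
0.07 37 x [0.4949 0.5019] y [-0.1102 -0.1093 -0.1091]
0.08 52 x [0.492  0.5054] y [-0.151  -0.1094 -0.1091]
0.09 159 x [0.4894 0.5065] y [-0.1513 -0.1494 -0.1092]
0.1 1758 x [0.4923 0.504 ] y [-0.1872 -0.1408 -0.1096]
0.11 435 x [0.4902 0.5063] y [-0.1802 -0.1495 -0.1124]Traceback (most recent call last):
  File "chk.py", line 8, in <module>
    k=(P[:,1]>-.1)&(P[:,2]>.09); print('top z',np.percentile(P[k,2],[50,90,98]))
                                               ~~~~~~~~~~~~~^^^^^^^^^^^^^^^^^^^
    return _quantile_unchecked(
        a, q, axis, out, overwrite_input, method, keepdims, weights)
    return _ureduce(a,
                    func=_quantile_ureduce_func,
    ...<5 lines>...
                    overwrite_input=overwrite_input,
                    method=method)
    r = func(a, **kwargs)
    result = _quantile(arr,
                       quantiles=q,
    ...<2 lines>...
                       out=out,
                       weights=wgt)
    slices_having_nans = np.isnan(arr[-1, ...])
                                  ~~~^^^^^^^^^
IndexError: index -1 is out of bounds for axis 0 with size 0
```

View pics/s7.png

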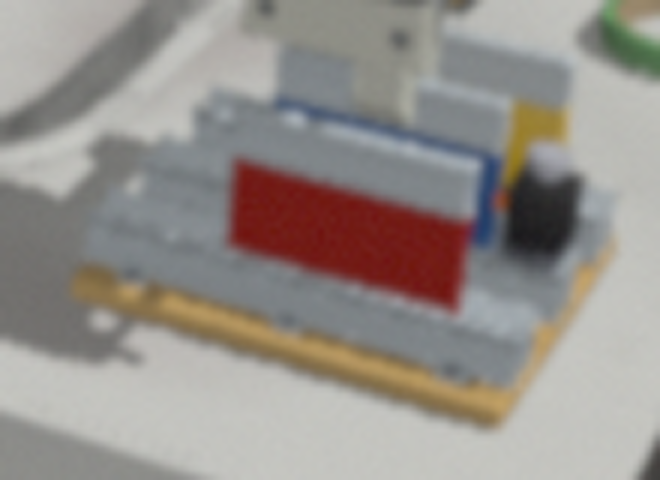

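The panel is upright at pin-hard-stop: only a sliver of orange remains at (500,200), and y holds still while the force has climbed to 7 N. I'm backing off slightly, lowering to the floor, opening narrowly and rising.

Emit:
step_arm(
  steps=[
    {"x":0.0013,"y":0,"z":0,"rx":0,"ry":0,"rz":0,"claw":-1},
    {"x":0.0013,"y":0,"z":0.0018,"rx":0,"ry":0,"rz":0,"claw":-1},
    {"x":0.0013,"y":0,"z":0.0018,"rx":0,"ry":0,"rz":0,"claw":-1},
    {"x":0.0013,"y":0,"z":0.0018,"rx":0,"ry":0,"rz":0,"claw":-0.6},
    {"x":0.0013,"y":0,"z":0.0018,"rx":0,"ry":0,"rz":0,"claw":-0.6},
    {"x":0.0013,"y":0,"z":0.0018,"rx":0,"ry":0,"rz":0,"claw":-0.6},
    {"x":0.0013,"y":0,"z":0.0018,"rx":0,"ry":0,"rz":0,"claw":-0.6},
  ],
)

```text
time: 16.47
tool_pos: [0.4976, -0.1606, 0.0824]
tool_rot: [3.141, 0.0, 1.564]
contact_force: [1.0, -0.5, 0.5]
opening: 0.0181
grip_force: 0.0
```

Emit:
step_arm(
  steps=[
    {"x":0,"y":0,"z":-0.02,"rx":0,"ry":0,"rz":0,"claw":-0.6},
    {"x":0,"y":0,"z":-0.05,"rx":0,"ry":0,"rz":0,"claw":-0.6},
    {"x":0,"y":0,"z":-0.1,"rx":0,"ry":0,"rz":0,"claw":-0.6},
    {"x":0,"y":0,"z":-0.15,"rx":0,"ry":0,"rz":0,"claw":-0.6},
    {"x":0,"y":0,"z":-0.2,"rx":0,"ry":0,"rz":0,"claw":-0.6},
    {"x":0,"y":0,"z":-0.2,"rx":0,"ry":0,"rz":0,"claw":-0.6},
    {"x":0,"y":0,"z":-0.2,"rx":0,"ry":0,"rz":0,"claw":-0.6},
  ],
)

```text
time: 17.05
tool_pos: [0.4984, -0.1609, 0.2346]
tool_rot: [3.136, 0.002, 1.565]
contact_force: [-0.4, -0.2, -1.3]
opening: 0.0185
grip_force: 0.0
```

```bash
python3 - <<'E'
from h import *
s=robot.observe();print(s['time'],s['tool_pos'],s['opening'],s['contact_force'])
im,d=read_camera('wrist');X=cloud('wrist',d)
cv2.imwrite('pics/w8.png',cv2.resize(im[40:240,180:380],(600,600),interpolation=cv2.INTER_CUBIC))
for nm,x in(('red',.443),('blue',.4975),('yel',.552)):
    P=X[(d>0)&(X[...,2]>.096)&(X[...,2]<.11)&(abs(X[...,0]-x)<.015)&(X[...,1]>-.23)&(X[...,1]<-.09)]
    print(nm,len(P),np.median(P,0).round(4),P[:,1].min().round(4),P[:,1].max().round(4))
P=X[(d>0)&(X[...,2]>.065)&(X[...,2]<.095)&(abs(X[...,0]-.4975)<.02)&(X[...,1]<-.19)];print('stop',np.percentile(P,[2,50,98],axis=0).round(4))
E
```

```text
17.05 [ 0.49840092 -0.16091149  0.23463686] 0.018474584711584793 [-0.38410655 -0.15542921 -1.29549508]
red 776 [ 0.4421 -0.1587  0.1007] -0.2124 -0.1129
blue 706 [ 0.4969 -0.1514  0.1006] -0.2068 -0.1079
yel 746 [ 0.551  -0.1659  0.1003] -0.2193 -0.1198
stop [[ 0.4793 -0.3087  0.0685]
 [ 0.4962 -0.2325  0.0827]
 [ 0.5154 -0.2139  0.0937]]
```

View pics/w8.png

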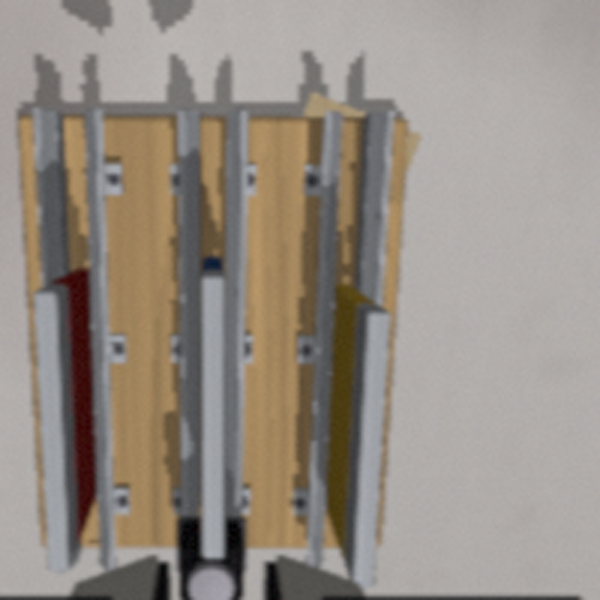

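```bash
python3 -c "
from cell import robot
print(robot.hand_in())"
```

```text
the job is handed in; nothing more can be done
None
```

I handed the job in, and no verdict came back. The blue panel stands strip-up on the middle slot's floor, pushed against the pin until it stopped moving at about 7 N, well under the 14 N at which the stop slips. The red and yellow panels moved less than about 1 mm, and I kept the arm clear of the tape.

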